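# Reset the cycler's safety interlock with both buttons at once

## Task

Reset the interlock at the small grey station in front of the laptop: with the fingers, push its sliding guard away from you all the way to its stop, then press the two round reset buttons fully down together, one fingertip on each, hold both down for a good three seconds, and let go. Leave the square stop key between them unpressed, leave the guard open, and do not disturb or pick up anything that stands round the station.

Things in the scene. Friction and masses are not known exactly. Their poses are not given: they have to be found in the camera images.
- station: Fixed low grey control box with rounded edges, 150 x 150 mm and 40 mm high, with an aluminium face plate and a rail along each side. Origin: centre of its underside, on the worktop. Its x axis points from its near side (buttons) to its far side (the cable), its y axis to its left. It cannot be moved or lifted.
- guard (a joint): Travel of the sliding guard in m: 0 = closed (over the buttons), 0.070 = open, at its stop over the far half of the station. Slides along the station's +x axis, needs about 1.5 N, stays where it is left. A clear plate 126 mm wide (y) and 66 mm deep, underside 55.5 mm above the worktop (3.5 mm over the button caps).
- guard_lip (a point): Middle of the top edge of the near face of the guard's push lip; travels with the guard. The lip is an upright grey wall along the near edge, 126 mm wide, from 55 to 78 mm above the worktop, with a clear slope behind it: to be pushed, not pinched. Its near face is at x = -68 mm of the station's frame with the guard closed, +2 mm open. In front of it is free space above the box.
- reset_left (a joint): Travel of the left reset button in m: 0 = up, 0.006 = fully down. Moves straight down; spring force 1.4 N at first and 3.5 N fully down, returns by itself.
- reset_right (a joint): Travel of the right reset button in m, the same as the left one.
- reset_left_top (a point): Centre of the top face of the left reset button: a round flat black cap 30 mm in diameter, its top 52 mm above the worktop when up; at x = -35 mm, y = +32 mm of the station's frame. The two caps are 64 mm apart centre to centre, with a gap of 34 mm between them.
- reset_right_top (a point): Centre of the top face of the right reset button, at x = -35 mm, y = -32 mm of the station's frame; the same as the left one.
- stop_key (a joint): Travel of the stop key in m: 0 = up, 0.004 = pressed.
- stop_key_top (a point): Centre of the top of the stop key, a square black key of 16 x 16 mm midway between the two reset buttons, its top 45 mm above the worktop (7 mm lower than the reset caps). Not to be pressed.
- timer: Loose bench timer lying on its back, 68 x 62 x 19 mm, close to the left of the station; bystander. Origin: centre of its underside.
- petri_dish: Loose round petri dish, 56 mm across, 15 mm high, right of the station; bystander. Origin: centre of its underside.
- small_bottle: Loose small bottle with a screw cap, 44 mm across, 88 mm high, beyond the station; bystander. Origin: centre of its underside.
- marker: Loose marker pen, 132 mm long, 13 mm high, lying at the right front of the worktop; bystander. Origin: centre of its underside.

How it is judged:
By the outcome, as a careful person would: the job done as asked, in the order asked, and still so for the second after the job is handed in, with the robot touching nothing.
It also fails if it takes over 46 s, if anything falls off the work surface, if the arm or the gripper's body presses on something with over 40 N, if the wrist force passes 120 N, or if a joint passes its speed limit or range.

## Robot

A 6-joint arm with a two-finger parallel gripper is mounted at the origin on a cart in front of the work surface, level with it; the furniture and walls round the work are solid. World frame = base frame: x ahead of the robot, y to its left, z up, the work surface at z = 0. Lengths are in m, angles in rad, forces in N, time in s.
With the tool pointing down it reaches from about 0.375 to 0.9 m from the base axis. Payload 3.1 kg.
Tool frame: the origin (TCP) lies midway between the tips of the shut fingers; the grasp point (between the pads) lies 19 mm behind it; z points along the fingers, x is the direction in which the jaws open and shut, and the axes are right-handed (so a half turn about z gives the same grasp; the last joint's range is limited). The gripper opens to 85 mm and grips with 20 to 120 N. Pads are 22 mm wide; open, the fingers measure 114 mm over their backs; the gripper's body (76 mm by 85 mm) begins 54 mm behind the grasp point. The pads swing forward as they close: fully open they stand 13 mm farther back than shut.
Start: joints at [1.103, 0.527, 1.433, -0, 1.181, -0.178], TCP at [0.179, 0.599, 0.231] pointing down, gripper open.
Joint ranges: [-3.08, 3.08], [-0.75, 2.2], [0.22, 2.44], [-1.43, 4.57], [0, 2.65], [-2.85, 2.85]. Speed limits (rad/s): [2.79, 2.79, 3.14, 3.14, 3.14, 3.14].

## Interface

Orientations are given as a unit quaternion [x, y, z, w].
In Python, from station import * gives the robot as it stands.
- The arm moves only by the tool servo_tool, never from a script. Its argument "targets" is a list of rows, each a list of 6 numbers: the shift along the tool's x, y, z in mm, then the turn, a rotation vector about the tool's x, y, z in degrees. A call has 1 to 10 rows; each row is the pose to reach, as a shift and turn from the pose commanded when the call began, along the tool's axes at that moment; what a row does not reach only later rows make up. A row lasts 1/8 s, in which the tool goes at most 62.5 mm and 10.7 degrees, less where a joint would pass 70% of its speed; a pose out of reach is approached as far as the arm can. A call with a gripper value outside its range is refused whole. "gripper" is the finger opening in mm, from 0 to 85.4, set as the call begins (left out, the last holds). The fingers move at their own pace and stop on an object; "newtons" is the grip in N (left out, the last holds). Time passes only in rows, so rows that repeat a pose let the fingers close. It gives the time, the measured TCP pose, the force and the opening at its end, in the units of the state.
- sense(): the state, without advancing time (a new reading comes with each control period).
- snapshot(name): name is "side" or "top"; returns a dict with "color" (400x640x3 uint8, red, green, blue), "vfov" (degrees; the focal length in pixels is half the picture's height over the tangent of half this angle, whatever the lens; pixels are square), "cx", "cy" (the principal point, pixels), "D" ([k1, k2, p1, p2, k3] as OpenCV has them; the pictures are not rectified), "R" (3x3) and "t" (3): a world point X has camera coordinates R X + t. Camera axes: x right, y down, z forward; pixel columns grow to the right and rows downward; lengths in m; the calibration is good to about 2 mm. A picture is of the moment at which its call begins. There is no depth.
- sign_off(): hands the job in, once; it reports no verdict.
The state is a dict: "t": time; "q": joint angles; "qd": joint speeds; "tau": joint torques, N m; "tcp_pos": TCP position; "tool_rot": TCP orientation; "force": force on the tool from outside, world axes, zero at the start; "ft_torque": the same for the moment, N m; "finger_gap": opening from 0.0 (shut) to 1.0 (fully open).
Only numpy, scipy, OpenCV 4.12 (cv2) and the standard library are available. Lean on these libraries where they do the work, as an engineer would, in place of code of your own. Each camera call takes 0.05 s, during which the arm holds its last target. There are 200 camera calls.

## Working session

There is one attempt and no reset: what is moved stays moved. The work goes in short steps, Python scripts to look and compute and a tool call to move; the robot and the scene stay as the last step left them, time stands still between calls to the robot, and variables do not carry over. Pictures are saved under pics/ and viewed, about 8 in all and at most 12, crops included, and the job is handed in when it is done.

Besides the shell and the picture viewer there is one more tool, called as name(argument=value, ...) on one line, values as JSON. servo_tool: Moves the arm, as the interface text tells. Its arguments: {"type":"object","properties":{"targets":{"type":"array","items":{"type":"array","items":{"type":"number"}}},"gripper":{"type":"number"},"newtons":{"type":"number"}},"required":["targets"]}

```bash
mkdir -p pics; ls; python3 - <<'E'
from station import *
import cv2
for n in("side","top"):
    s=snapshot(n); cv2.imwrite(f"pics/{n}0.png",s["color"][:,:,::-1]); print(n,s["vfov"],s["cx"],s["cy"],s["D"],s["R"],s["t"])
print(sense())
E
```

```text
pics
side 46.031650299923086 317.4198782050115 199.07310469516273 [-0.04033967  0.          0.          0.          0.        ] [[-0.90050582 -0.43450119 -0.01726222]
 [-0.13774123  0.32267281 -0.93643452]
 [ 0.41245197 -0.84088701 -0.35041747]] [0.60076524 0.11054556 1.30240098]
top 42.775494802335174 324.3397445421112 205.83922687549673 [1.1923504e-05 0.0000000e+00 0.0000000e+00 0.0000000e+00 0.0000000e+00] [[-4.79383162e-02 -9.98850074e-01 -6.69361213e-04]
 [-9.57269659e-01  4.61340446e-02 -2.85493343e-01]
 [ 2.85195928e-01 -1.30453110e-02 -9.58380458e-01]] [0.2111998  0.5998081  1.28103174]
{'t': 0.1, 'q': array([ 1.10250275e+00,  5.28377758e-01,  1.43377213e+00, -1.28789851e-05,
        1.18141715e+00, -1.78502512e-01]), 'qd': array([ 0.00102536, -0.00145818, -0.00278191,  0.001939  , -0.00146472,
        0.00055144]), 'tau': array([-6.66707615e-05, -4.43310535e+01, -1.78586555e+01, -2.85365631e-04,
        3.96961783e-03, -8.15963062e-06]), 'tcp_pos': array([0.17827482, 0.59835972, 0.23042933]), 'tool_rot': array([ 8.01793633e-01,  5.97600197e-01, -8.81041921e-04,  4.45360541e-04]), 'force': array([0.63677187, 0.52163646, 0.66037008]), 'ft_torque': array([-0.01187533, -0.00170021, -0.00266521]), 'finger_gap': 0.9967243194492044}
```

View pics/top0.png

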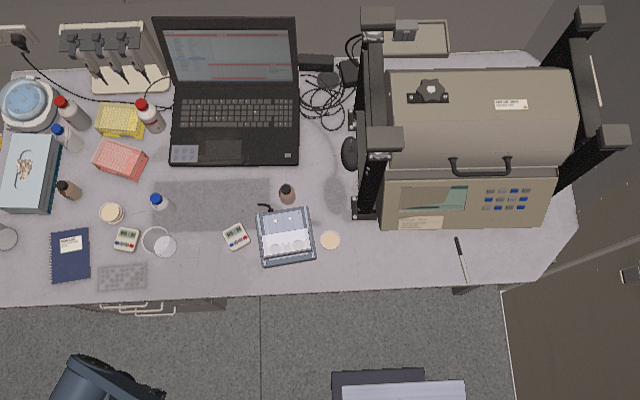

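View pics/side0.png

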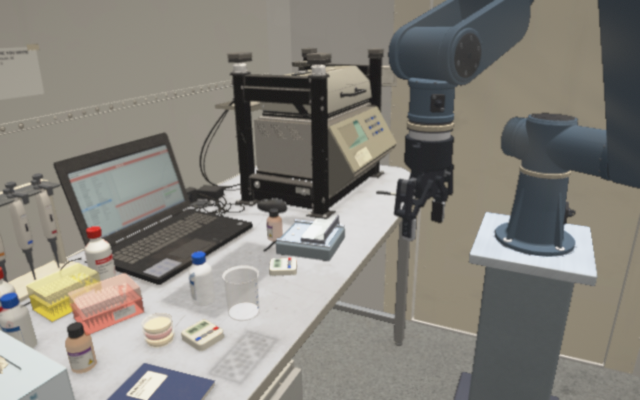

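```bash
python3 - <<'E'
import cv2,numpy as np
a=cv2.imread("pics/top0.png")[180:280,215:355]; b=cv2.imread("pics/side0.png")[190:280,245:365]
a=cv2.resize(a,(784,560),interpolation=cv2.INTER_CUBIC)
b=cv2.resize(b,(720,540),interpolation=cv2.INTER_CUBIC)
cv2.imwrite("pics/topc.png",a);cv2.imwrite("pics/sidec.png",b)
E
```

```text
(no output)
```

View pics/topc.png

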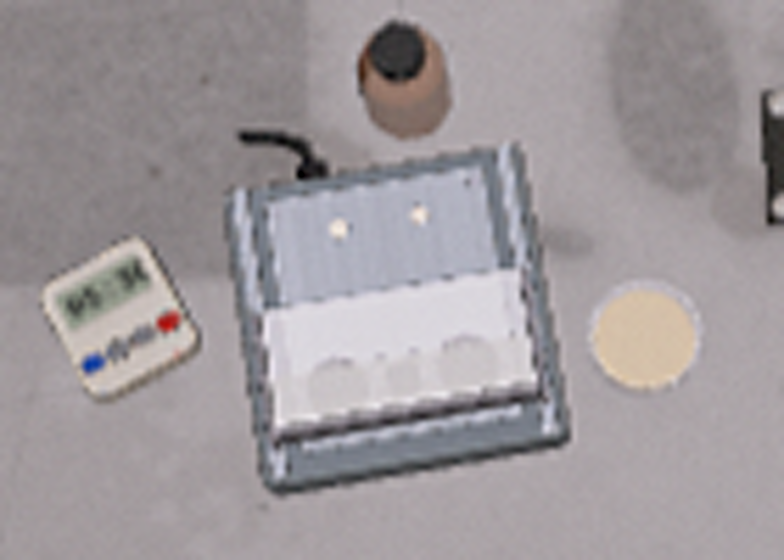

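View pics/sidec.png

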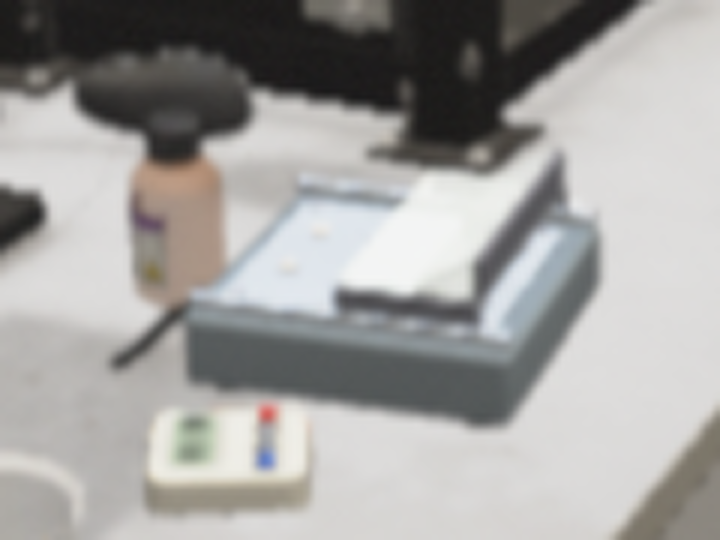

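```bash
cat >h.py <<'E'
import cv2,numpy as np
from station import *
from scipy.spatial.transform import Rotation as Ro
def cam(n):
    s=snapshot(n); f=200/np.tan(np.radians(s["vfov"])/2)
    return dict(K=np.array([[f,0,s["cx"]],[0,f,s["cy"]],[0,0,1]]),D=np.array(s["D"]),R=np.array(s["R"]),t=np.array(s["t"]),im=s["color"][:,:,::-1].copy())
def ray(c,uv):
    p=cv2.undistortPoints(np.array([[uv]],float),c["K"],c["D"])[0,0]
    return -c["R"].T@c["t"], c["R"].T@np.array([*p,1])
def plane(c,uv,z):
    o,d=ray(c,uv); return o+d*(z-o[2])/d[2]
def tri(c1,u1,c2,u2):
    o1,d1=ray(c1,u1);o2,d2=ray(c2,u2)
    s=np.linalg.lstsq(np.c_[d1,-d2],o2-o1,rcond=None)[0]
    a,b=o1+s[0]*d1,o2+s[1]*d2
    return (a+b)/2,np.linalg.norm(a-b)
def proj(c,X):
    return cv2.projectPoints(np.atleast_2d(X).astype(float),cv2.Rodrigues(c["R"])[0],c["t"],c["K"],c["D"])[0][:,0]
E
python3 - <<'E'
from h import *
np.set_printoptions(precision=4,suppress=True)
T=cam("top");S=cam("side")
tc=lambda u,v:(215+(u+.5)/5.6-.5,180+(v+.5)/5.6-.5)
sc=lambda u,v:(245+(u+.5)/6-.5,190+(v+.5)/6-.5)
print("cams",ray(T,(0,0))[0],ray(S,(0,0))[0])
print("lipL",tri(T,tc(275,428),S,sc(477,265)))
print("lipR",tri(T,tc(540,386),S,sc(560,150)))
L=plane(T,tc(275,428),.078);R=plane(T,tc(540,386),.078);print(L,R,np.linalg.norm(L-R))
P={k:plane(T,tc(*uv),z) for k,uv,z in [("NL",(275,490),.002),("NR",(568,440),.002),("FR",(520,146),.038),("FL",(230,188),.038)]}
for k in P:print(k,P[k])
y1=P["FL"]-P["FR"];y2=P["NL"]-P["NR"];x1=P["FL"]-P["NL"];x2=P["FR"]-P["NR"]
for v,o in((y1,90),(y2,90),(x1,0),(x2,0),(L-R,90)):print(np.linalg.norm(v[:2]),np.degrees(np.arctan2(v[1],v[0]))-o)
print("ctr",sum(P.values())/4)
# buttons (refracted none): pixel in topcrop
bl,br=plane(T,tc(340,380),.05),plane(T,tc(468,357),.05);print(bl,br,np.linalg.norm(bl-br))
for n,uv in(("timer",(122,318)),("dish",(647,335)),("bottle",(398,50))):print(n,plane(T,tc(*uv),{"timer":.019,"dish":.015,"bottle":.088}[n]))
s=sense();print(s["tcp_pos"],Ro.from_quat(s["tool_rot"]).as_matrix())
E
```

```text
cams [0.219  0.2    1.3991] [0.019  1.3205 0.5703]
lipL (array([0.4816, 0.3472, 0.0743]), np.float64(0.003674232103275462))
lipR (array([0.4964, 0.2225, 0.0763]), np.float64(0.0011647594574464915))
[0.4826 0.3475 0.078 ] [0.4966 0.2227 0.078 ] 0.1255733285452123
NL [0.4668 0.3564 0.002 ]
NR [0.4848 0.2113 0.002 ]
FR [0.6268 0.2284 0.038 ]
FL [0.612  0.3725 0.038 ]
0.14484813627548784 5.847229868930754
0.14624067441567365 7.055922915623469
0.14611095044824385 6.320065696897005
0.14304417127139696 6.874994800825708
0.1255733285452123 6.421157413798653
ctr [0.5476 0.2921 0.02  ]
[0.5101 0.3191 0.05  ] [0.5184 0.2572 0.05  ] 0.06238374243274735
timer [0.5532 0.4289 0.019 ]
dish [0.533  0.1698 0.015 ]
bottle [0.663  0.2844 0.088 ]
[0.1783 0.5985 0.2307] [[ 0.2858  0.9583 -0.0007]
 [ 0.9583 -0.2858 -0.0013]
 [-0.0014 -0.0003 -1.    ]]
```

```bash
cat >>h.py <<'E'
np.set_printoptions(precision=4,suppress=True)
YAW=np.radians(6.5); C=np.array([.549,.2922,0]); RS=Ro.from_euler('z',YAW).as_matrix()
def go(p,yaw=YAW):
    "tool shift (mm) and turn (deg) to reach TCP at station point p (m), pointing down, tool x along station y"
    s=sense();M=Ro.from_quat(s["tool_rot"]).as_matrix()
    W=C+RS@np.array(p)
    G=np.c_[[-np.sin(yaw),np.cos(yaw),0],[np.cos(yaw),np.sin(yaw),0],[0,0,-1]]
    print("shift",(M.T@(W-s["tcp_pos"])*1000).round(1),"turn",Ro.from_matrix(M.T@G).as_rotvec(degrees=True).round(2),"F",s["force"],"gap",s["finger_gap"],"t",s["t"],"st",RS.T@(s["tcp_pos"]-C))
E
python3 - <<'E'
from h import *
T=cam("top")
for y in(-.04,-.02,.02,.04):
    xs=np.arange(-.085,.03,.003)
    uv=proj(T,[C+RS@np.array([x,y,.055]) for x in xs]).astype(np.float32)
    g=cv2.remap(cv2.cvtColor(T["im"],cv2.COLOR_BGR2GRAY),uv[None,:,0],uv[None,:,1],cv2.INTER_LINEAR)[0]
    print(y,[(int(round(a*1000)),int(b)) for a,b in zip(xs,g)])
go([-.115,0,.13])
E
```

```text
-0.04 [(-85, 96), (-82, 79), (-79, 113), (-76, 125), (-73, 124), (-70, 124), (-67, 155), (-64, 174), (-61, 86), (-58, 86), (-55, 147), (-52, 175), (-49, 200), (-46, 201), (-43, 198), (-40, 197), (-37, 198), (-34, 196), (-31, 196), (-28, 204), (-25, 217), (-22, 218), (-19, 216), (-16, 215), (-13, 216), (-10, 215), (-7, 216), (-4, 216), (-1, 218), (2, 212), (5, 185), (8, 179), (11, 181), (14, 180), (17, 179), (20, 179), (23, 178), (26, 180), (29, 179)]
-0.02 [(-85, 73), (-82, 90), (-79, 125), (-76, 126), (-73, 125), (-70, 129), (-67, 156), (-64, 157), (-61, 76), (-58, 86), (-55, 147), (-52, 198), (-49, 206), (-46, 199), (-43, 195), (-40, 196), (-37, 196), (-34, 196), (-31, 194), (-28, 196), (-25, 211), (-22, 217), (-19, 216), (-16, 215), (-13, 215), (-10, 215), (-7, 216), (-4, 217), (-1, 217), (2, 211), (5, 189), (8, 177), (11, 177), (14, 178), (17, 177), (20, 179), (23, 179), (26, 180), (29, 180)]
0.02 [(-85, 82), (-82, 91), (-79, 128), (-76, 130), (-73, 127), (-70, 116), (-67, 141), (-64, 146), (-61, 89), (-58, 115), (-55, 161), (-52, 200), (-49, 207), (-46, 200), (-43, 198), (-40, 1
[... 163 characters left out ...]
02), (5, 164), (8, 176), (11, 176), (14, 176), (17, 177), (20, 178), (23, 178), (26, 176), (29, 175)]
0.04 [(-85, 76), (-82, 99), (-79, 123), (-76, 126), (-73, 126), (-70, 134), (-67, 168), (-64, 161), (-61, 72), (-58, 103), (-55, 149), (-52, 184), (-49, 200), (-46, 198), (-43, 198), (-40, 198), (-37, 198), (-34, 198), (-31, 194), (-28, 197), (-25, 214), (-22, 216), (-19, 215), (-16, 215), (-13, 216), (-10, 216), (-7, 216), (-4, 216), (-1, 219), (2, 211), (5, 171), (8, 178), (11, 179), (14, 177), (17, 177), (20, 177), (23, 178), (26, 178), (29, 177)]
shift [-232.8  337.   101. ] turn [ -0.02   0.05 -23.1 ] F [ 0.2696 -0.3557  0.4154] gap 1.0015353511121063 t 0.25 st [-0.3335  0.3464  0.2309]
```

servo_tool(targets=[[-30, 40, 12, 0, 0, -3], [-60, 85, 25, 0, 0, -6], [-90, 130, 40, 0, 0, -9], [-120, 175, 55, 0, 0, -12], [-150, 220, 70, 0, 0, -15], [-180, 260, 80, 0, 0, -18], [-205, 300, 90, 0, 0, -21], [-225, 325, 99, 0, 0, -23], [-233, 337, 101, 0, 0, -23.1], [-233, 337, 101, 0, 0, -23.1]], gripper=50)

```text
t: 1.5
tcp_pos: [0.4354, 0.2792, 0.1304]
tool_rot: [0.667, 0.745, 0.0, -0.0]
force: [0.3, 0.3, -0.0]
finger_gap: 0.588
```

```bash
python3 - <<'E'
from h import *
go([-.115,0,.06])
T=cam("top");S=cam("side")
a=cv2.resize(T["im"][165:285,205:365],(640,480),interpolation=cv2.INTER_CUBIC)
b=cv2.resize(S["im"][120:280,245:405],(480,480),interpolation=cv2.INTER_CUBIC)
cv2.imwrite("pics/a1.png",a[:, :]);cv2.imwrite("pics/b1.png",b)
E
```

```text
shift [ 0.1 -0.6 70.4] turn [ 0.   -0.02 -0.13] F [ 0.2929  0.3364 -0.0095] gap 0.5879908319193954 t 1.5 st [-0.1144 -0.0001  0.1304]
```

View pics/b1.png

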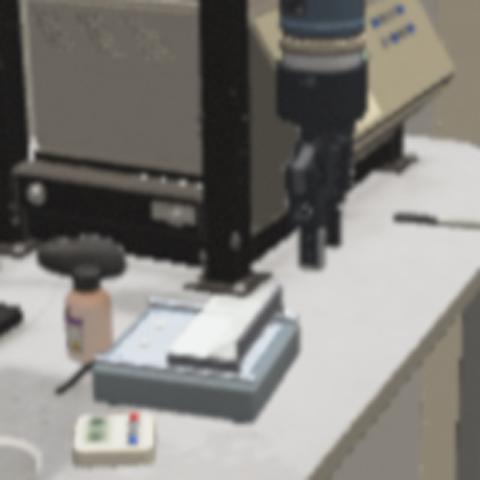

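servo_tool(targets=[[0, 0, 15, 0, 0, 0], [0, 0, 35, 0, 0, 0], [0, 0, 55, 0, 0, 0], [0, 0, 68, 0, 0, 0], [0, 5, 70, 0, 0, 0], [0, 15, 70, 0, 0, 0], [0, 23, 70, 0, 0, 0], [0, 25, 70, 0, 0, 0], [0, 25, 70, 0, 0, 0]])

```text
t: 2.72
tcp_pos: [0.4601, 0.2821, 0.0606]
tool_rot: [0.666, 0.746, 0.0, 0.0]
force: [0.6, -1.5, -0.7]
finger_gap: 0.586
```

```bash
python3 - <<'E'
from h import *
go([-.065,0,.06])
S=cam("side")
b=cv2.resize(S["im"][170:260,270:390],(720,540),interpolation=cv2.INTER_CUBIC)
cv2.imwrite("pics/b2.png",b)
for z in(.055,.06,.065,.07):
  for y in (.032,-.032): print(z,y,(proj(S,C+RS@np.array([-.09,y,z]))[0]-[270,170])*6)
E
```

```text
shift [-0.1 24.5  0.6] turn [ 0.03 -0.01 -0.02] F [ 0.6121 -1.5206 -0.7071] gap 0.5864549704682783 t 2.725 st [-0.0895  0.0001  0.0606]
0.055 0.032 [408.1949 402.477 ]
0.055 -0.032 [449.8384 344.221 ]
0.06 0.032 [408.1755 391.8462]
0.06 -0.032 [449.8776 333.982 ]
0.065 0.032 [408.1558 381.1836]
0.065 -0.032 [449.9167 323.7141]
0.07 0.032 [408.1359 370.4893]
0.07 -0.032 [449.9558 313.417 ]
```

View pics/b2.png

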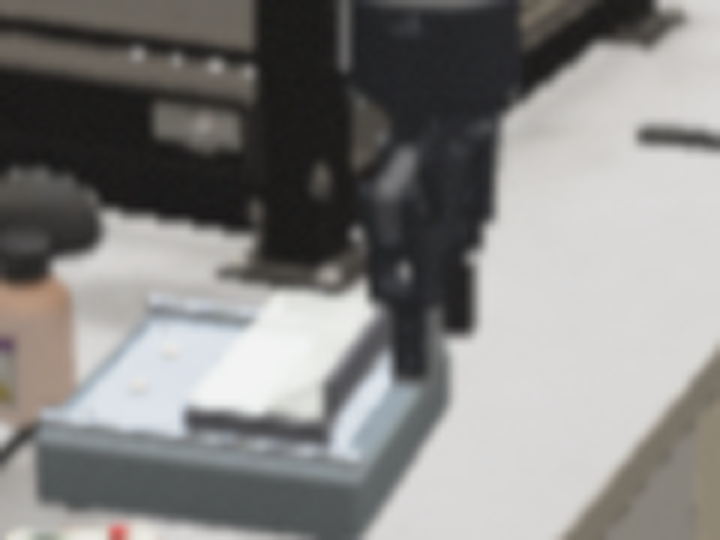

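servo_tool(targets=[[0, 4, 2, 0, 0, 0], [0, 9, 3, 0, 0, 0], [0, 15, 3, 0, 0, 0], [0, 22, 3, 0, 0, 0], [0, 29, 3, 0, 0, 0], [0, 36, 3, 0, 0, 0], [0, 43, 3, 0, 0, 0], [0, 50, 3, 0, 0, 0], [0, 56, 3, 0, 0, 0], [0, 60, 3, 0, 0, 0]])

```text
t: 4.03
tcp_pos: [0.5198, 0.289, 0.0573]
tool_rot: [0.666, 0.746, 0.0, 0.0]
force: [-2.6, 0.5, -0.9]
finger_gap: 0.584
```

servo_tool(targets=[[0, 3, 0, 0, 0, 0], [0, 6, 0, 0, 0, 0], [0, 8, 0, 0, 0, 0], [0, 10, 0, 0, 0, 0], [0, 11, 0, 0, 0, 0], [0, 12, 0, 0, 0, 0]])

```text
t: 4.78
tcp_pos: [0.5313, 0.2903, 0.0573]
tool_rot: [0.666, 0.746, -0.0, -0.0]
force: [-2.1, 1.3, 0.5]
finger_gap: 0.587
```

servo_tool(targets=[[0, 1, 0, 0, 0, 0], [0, 2, 0, 0, 0, 0], [0, 3, 0, 0, 0, 0], [0, 4, 0, 0, 0, 0], [0, 5, 0, 0, 0, 0]])

```text
t: 5.4
tcp_pos: [0.5364, 0.2909, 0.0573]
tool_rot: [0.666, 0.746, 0.0, 0.0]
force: [-1.3, 1.2, 0.1]
finger_gap: 0.583
```

servo_tool(targets=[[0, 1, 0, 0, 0, 0], [0, 2, 0, 0, 0, 0], [0, 2, 0, 0, 0, 0]])

```text
t: 5.78
tcp_pos: [0.5366, 0.2909, 0.0573]
tool_rot: [0.666, 0.746, -0.001, -0.001]
force: [-6.2, 1.0, 3.3]
finger_gap: 0.585
```

servo_tool(targets=[[0, 1, 0, 0, 0, 0], [0, 2, 0, 0, 0, 0], [0, 2, 0, 0, 0, 0]])

```text
t: 6.15
tcp_pos: [0.5366, 0.2909, 0.0573]
tool_rot: [0.666, 0.746, -0.003, -0.002]
force: [-8.5, 1.0, 6.6]
finger_gap: 0.589
```

servo_tool(targets=[[0, -4, 0, 0, 0, 0], [0, -12, 0, 0, 0, 0], [0, -25, -15, 0, 0, 0], [0, -50, -40, 0, 0, 0], [0, -80, -65, 0, 0, 0], [0, -110, -80, 0, 0, 0], [0, -130, -80, 0, 0, 0], [0, -140, -80, 0, 0, 0], [0, -140, -80, 0, 0, 0]])

```text
t: 7.28
tcp_pos: [0.4009, 0.2755, 0.1377]
tool_rot: [0.666, 0.746, 0.0, 0.0]
force: [0.6, 0.5, -0.4]
finger_gap: 0.583
```

```bash
python3 - <<'E'
from h import *
go([-.035,0,.07])
T=cam("top");S=cam("side")
cv2.imwrite("pics/t3raw.png",T["im"]);cv2.imwrite("pics/s3raw.png",S["im"])
a=cv2.resize(T["im"][190:270,240:340],(700,560),interpolation=cv2.INTER_CUBIC)
cv2.imwrite("pics/a3.png",a)
E
```

```text
shift [ -0.2 114.   67.8] turn [ 0.04 -0.    0.01] F [ 0.5809  0.5468 -0.3991] gap 0.5825670493781435 t 7.275 st [-0.1491  0.0002  0.1377]
```

View pics/a3.png

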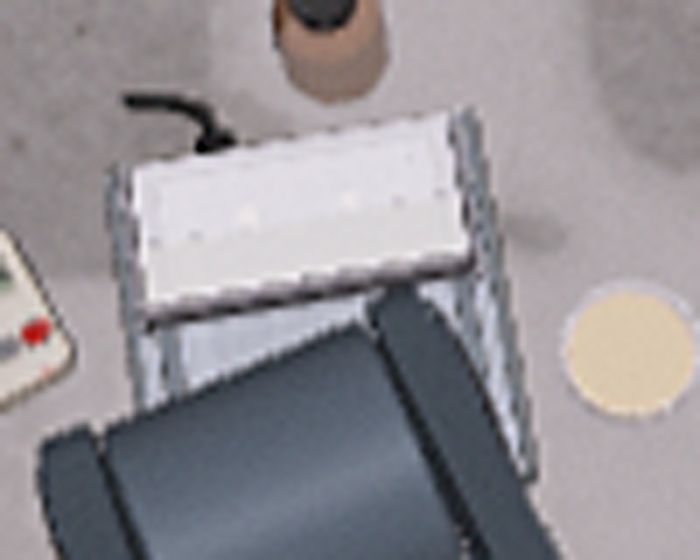

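servo_tool(targets=[[-20, 0, -5, 0, 0, 0], [-50, 0, -10, 0, 0, 0], [-85, 0, -15, 0, 0, 0], [-120, 0, -20, 0, 0, 0], [-145, 0, -20, 0, 0, 0], [-150, 0, -20, 0, 0, 0], [-150, 0, -20, 0, 0, 0]])

```text
t: 8.25
tcp_pos: [0.4187, 0.1264, 0.1572]
tool_rot: [0.666, 0.746, 0.0, -0.0]
force: [-0.9, -0.2, -0.9]
finger_gap: 0.588
```

```bash
python3 - <<'E'
from h import *
T=cam("top");S=cam("side")
cv2.imwrite("pics/t4raw.png",T["im"]);cv2.imwrite("pics/s4raw.png",S["im"])
a=cv2.resize(T["im"][195:275,250:330],(560,560),interpolation=cv2.INTER_CUBIC)
cv2.imwrite("pics/a4.png",a)
for y in(-.04,-.02,.02,.04):
    xs=np.arange(-.02,.085,.003)
    uv=proj(T,[C+RS@np.array([x,y,.055]) for x in xs]).astype(np.float32)
    g=cv2.remap(cv2.cvtColor(T["im"],cv2.COLOR_BGR2GRAY),uv[None,:,0],uv[None,:,1],cv2.INTER_LINEAR)[0]
    print(y,[(int(round(a*1000)),int(b)) for a,b in zip(xs,g)])
# dark caps
for n,c in(("top",T),("side",S)):
    g=cv2.cvtColor(c["im"],cv2.COLOR_BGR2GRAY)
    p=proj(c,[C+RS@np.array([-.035,y,.052]) for y in(.032,0,-.032)]);print(n,p)
    m=np.zeros_like(g);q=proj(c,[C+RS@np.array([x,y,.045]) for x,y in((-.062,.055),(-.062,-.055),(-.012,-.055),(-.012,.055))]).astype(np.int32)
    cv2.fillPoly(m,[q],1)
    k=((g<95)&(m>0)).astype(np.uint8)
    N,_,st,ce=cv2.connectedComponentsWithStats(k)
    for i in range(1,N):
        if st[i,4]>5:print(st[i],ce[i],RS.T@(plane(c,ce[i],.052)-C))
E
```

```text
-0.04 [(-20, 194), (-17, 192), (-14, 191), (-11, 190), (-8, 191), (-5, 195), (-2, 174), (1, 102), (4, 74), (7, 129), (10, 203), (13, 228), (16, 220), (19, 219), (22, 218), (25, 218), (28, 218), (31, 218), (34, 218), (37, 225), (40, 225), (43, 224), (46, 226), (49, 224), (52, 225), (55, 228), (58, 222), (61, 217), (64, 212), (67, 190), (70, 176), (73, 179), (76, 179), (79, 179), (82, 182)]
-0.02 [(-20, 190), (-17, 190), (-14, 187), (-11, 188), (-8, 189), (-5, 195), (-2, 178), (1, 77), (4, 97), (7, 149), (10, 193), (13, 226), (16, 220), (19, 219), (22, 218), (25, 218), (28, 218), (31, 220), (34, 227), (37, 231), (40, 230), (43, 225), (46, 225), (49, 226), (52, 225), (55, 225), (58, 219), (61, 217), (64, 208), (67, 179), (70, 176), (73, 177), (76, 166), (79, 132), (82, 117)]
0.02 [(-20, 187), (-17, 185), (-14, 186), (-11, 186), (-8, 187), (-5, 188), (-2, 153), (1, 69), (4, 82), (7, 147), (10, 204), (13, 221), (16, 219), (19, 219), (22, 218), (25, 218), (28, 218), (31, 221), (34, 228), (37, 233), (40, 231), (43, 226), (46, 224), (49, 225), (52, 225), (55, 223), (58, 216), (61, 219), (64,
[... 232 characters left out ...]
(22, 220), (25, 218), (28, 218), (31, 217), (34, 218), (37, 225), (40, 224), (43, 225), (46, 224), (49, 225), (52, 225), (55, 224), (58, 218), (61, 222), (64, 213), (67, 144), (70, 135), (73, 140), (76, 141), (79, 128), (82, 79)]
top [[274.8687 247.113 ]
 [286.6586 245.2356]
 [298.4237 243.3622]]
[293 240  11  11  91] [298.0769 245.0769] [-0.0395 -0.0304  0.052 ]
[270 244  11  11  89] [274.7978 248.9663] [-0.04    0.0329  0.052 ]
[284 245   6   6  30] [286.5 247.5] [-0.0411  0.0013  0.052 ]
side [[317.8088 235.4738]
 [321.7616 230.6176]
 [325.5406 225.9744]]
[323 225   9   6  44] [326.8182 227.7273] [-0.042  -0.0219  0.052 ]
[315 233  11   8  58] [320.1897 237.0172] [-0.044   0.0391  0.052 ]
```

View pics/a4.png

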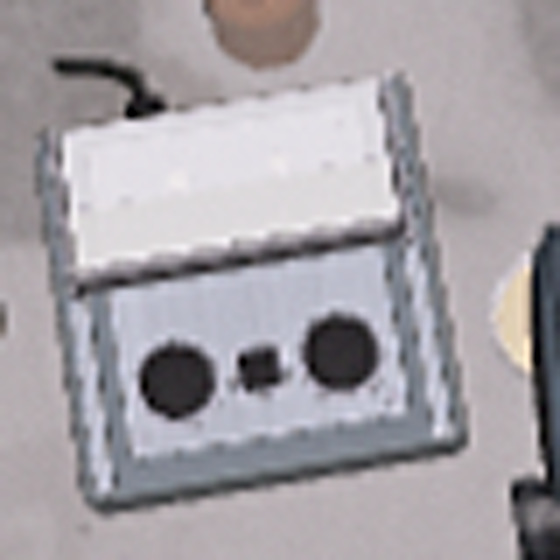

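```bash
python3 - <<'E'
from h import *
go([-.039,.001,.065])
T=cam("top");S=cam("side")
g=cv2.cvtColor(S["im"],cv2.COLOR_BGR2GRAY);k=(g[220:250,305:335]<95).astype(np.uint8)
N,_,st,ce=cv2.connectedComponentsWithStats(k)
for i in range(1,N):
    if st[i,4]>8:print(st[i],ce[i]+[305,220])
for u in((298.1,245.1),(274.8,249.)):
    for i in range(1,N):
        if st[i,4]>8:print(tri(T,u,S,ce[i]+[305,220]))
E
```

```text
shift [150.2 109.7  92.2] turn [-0.01 -0.01  0.03] F [ 0.3029  0.3358 -0.2529] gap 0.5857846713281325 t 8.35 st [-0.1486 -0.1493  0.1572]
[ 0  0 12 12 40] [309.675 224.675]
[18  5  9  6 44] [326.8182 227.7273]
[10 13 11  8 58] [320.1897 237.0172]
(array([0.5356, 0.2662, 0.0514]), np.float64(0.046921404702875265))
(array([0.5138, 0.2576, 0.048 ]), np.float64(0.0004326330708249663))
(array([0.5262, 0.2609, 0.0178]), np.float64(0.011590222350023313))
(array([0.5146, 0.3238, 0.0797]), np.float64(0.031429922578812955))
(array([0.4936, 0.3158, 0.0771]), np.float64(0.013410068667090502))
(array([0.505 , 0.3202, 0.049 ]), np.float64(0.002322873435123095))
```

servo_tool(targets=[[30, 20, 0, 0, 0, 0], [65, 45, 5, 0, 0, 0], [100, 72, 20, 0, 0, 0], [130, 95, 40, 0, 0, 0], [145, 107, 65, 0, 0, 0], [150, 110, 82, 0, 0, 0], [150, 110, 90, 0, 0, 0], [150, 110, 92, 0, 0, 0], [150, 110, 92, 0, 0, 0]])

```text
t: 9.57
tcp_pos: [0.5105, 0.2874, 0.0659]
tool_rot: [0.666, 0.746, 0.0, 0.0]
force: [0.5, 0.4, 0.0]
finger_gap: 0.586
```

```bash
python3 - <<'E'
from h import *
go([-.039,.001,.041])
S=cam("side");T=cam("top")
b=cv2.resize(S["im"][175:255,265:365],(700,560),interpolation=cv2.INTER_CUBIC)
cv2.imwrite("pics/b5.png",b)
E
```

```text
shift [ 1.4 -0.2 24.9] turn [ 0.02 -0.   -0.05] F [0.4873 0.3677 0.0292] gap 0.5863152182540291 t 9.575 st [-0.0388 -0.0004  0.0659]
```

View pics/b5.png

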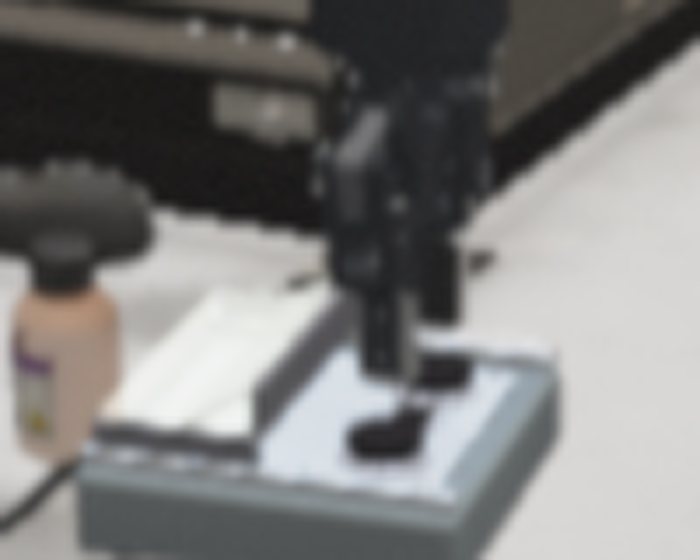

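servo_tool(targets=[[1, 0, 4, 0, 0, 0], [1, 0, 9, 0, 0, 0], [1, 0, 13, 0, 0, 0], [1, 0, 17, 0, 0, 0], [1, 0, 20, 0, 0, 0], [1, 0, 23, 0, 0, 0], [1, 0, 24, 0, 0, 0], [1, 0, 24, 0, 0, 0]])

```text
t: 10.68
tcp_pos: [0.5102, 0.2889, 0.0429]
tool_rot: [0.666, 0.746, 0.0, 0.0]
force: [-3.1, -2.0, 11.7]
finger_gap: 0.587
```

servo_tool(targets=[[0, 0, 1, 0, 0, 0], [0, 0, 2, 0, 0, 0], [0, 0, 2, 0, 0, 0], [0, 0, 2, 0, 0, 0]])

```text
t: 11.18
tcp_pos: [0.5103, 0.289, 0.0428]
tool_rot: [0.666, 0.746, 0.0, 0.0]
force: [-5.4, -2.9, 23.9]
finger_gap: 0.586
```

```bash
python3 - <<'E'
from h import *
go([-.039,.001,.041]); s=sense();print(s["ft_torque"],Ro.from_quat(s["tool_rot"]).as_matrix()[:,2])
S=cam("side")
b=cv2.resize(S["im"][185:255,275:365],(720,560),interpolation=cv2.INTER_CUBIC)
cv2.imwrite("pics/b6.png",b)
E
```

```text
shift [-0.2 -0.2  1.8] turn [0.05 0.   0.02] F [-5.4406 -2.9139 23.9266] gap 0.5861825066292301 t 11.175 st [-0.0388  0.0012  0.0428]
[-0.4757  0.9711 -0.0397] [ 0.0009  0.0001 -1.    ]
```

View pics/b6.png

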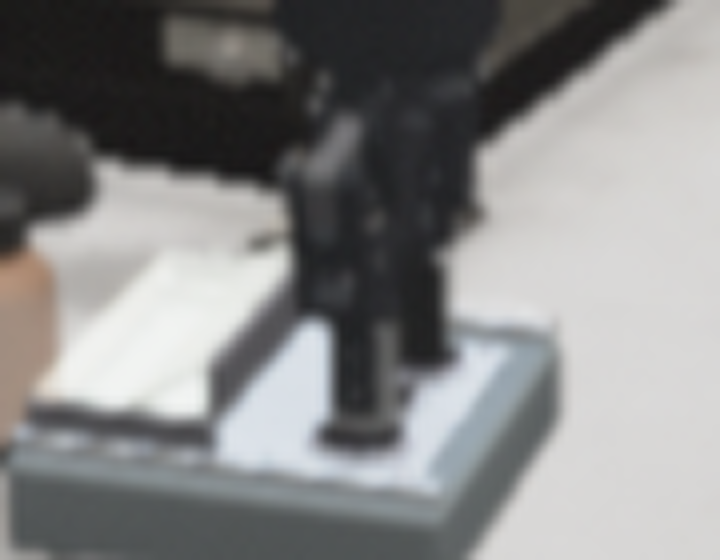

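servo_tool(targets=[[0, 0, 0, 0, 0, 0], [0, 0, 0, 0, 0, 0], [0, 0, 0, 0, 0, 0], [0, 0, 0, 0, 0, 0], [0, 0, 0, 0, 0, 0], [0, 0, 0, 0, 0, 0], [0, 0, 0, 0, 0, 0], [0, 0, 0, 0, 0, 0], [0, 0, 0, 0, 0, 0], [0, 0, 0, 0, 0, 0]])

```text
t: 12.48
tcp_pos: [0.5102, 0.2889, 0.0428]
tool_rot: [0.666, 0.746, 0.0, 0.0]
force: [-5.0, -3.3, 24.0]
finger_gap: 0.583
```

servo_tool(targets=[[0, 0, 0, 0, 0, 0], [0, 0, 0, 0, 0, 0], [0, 0, 0, 0, 0, 0], [0, 0, 0, 0, 0, 0], [0, 0, 0, 0, 0, 0], [0, 0, 0, 0, 0, 0], [0, 0, 0, 0, 0, 0], [0, 0, 0, 0, 0, 0], [0, 0, 0, 0, 0, 0], [0, 0, 0, 0, 0, 0]])

```text
t: 13.72
tcp_pos: [0.5102, 0.2889, 0.0428]
tool_rot: [0.666, 0.746, 0.0, 0.0]
force: [-6.5, -2.4, 25.0]
finger_gap: 0.586
```

servo_tool(targets=[[0, 0, 0, 0, 0, 0], [0, 0, 0, 0, 0, 0], [0, 0, 0, 0, 0, 0], [0, 0, 0, 0, 0, 0], [0, 0, 0, 0, 0, 0], [0, 0, 0, 0, 0, 0], [0, 0, 0, 0, 0, 0], [0, 0, 0, 0, 0, 0], [0, 0, 0, 0, 0, 0], [0, 0, 0, 0, 0, 0]])

```text
t: 14.98
tcp_pos: [0.5103, 0.2889, 0.0428]
tool_rot: [0.666, 0.746, 0.0, 0.0]
force: [-5.0, -2.3, 23.1]
finger_gap: 0.585
```

servo_tool(targets=[[0, 0, -5, 0, 0, 0], [0, 0, -15, 0, 0, 0], [0, 0, -30, 0, 0, 0], [0, 0, -50, 0, 0, 0], [0, -15, -75, 0, 0, 0], [-20, -45, -100, 0, 0, 0], [-60, -80, -110, 0, 0, 0], [-100, -105, -115, 0, 0, 0], [-135, -110, -115, 0, 0, 0], [-150, -110, -115, 0, 0, 0]])

```text
t: 16.23
tcp_pos: [0.418, 0.1262, 0.1549]
tool_rot: [0.667, 0.745, 0.0, 0.0]
force: [0.3, 0.7, -0.2]
finger_gap: 0.587
```

```bash
python3 - <<'E'
from h import *
go([-.039,.001,.041])
T=cam("top");S=cam("side")
a=cv2.resize(T["im"][180:280,225:365],(784,560),interpolation=cv2.INTER_CUBIC)
cv2.imwrite("pics/a7.png",a)
o=cv2.imread("pics/t4raw.png")
d=cv2.absdiff(o,T["im"]).max(2);print("diff px station",(d[195:275,250:325]>40).sum())
o=cv2.imread("pics/top0.png");d=cv2.absdiff(o,T["im"]).max(2)
print("timer",(d[215:255,220:252]>40).sum(),"bottle",(d[180:206,275:300]>40).sum())
E
```

```text
shift [151.3 109.6 113.9] turn [ 0.04  0.   -0.12] F [ 0.3336  0.6721 -0.1529] gap 0.5871872740197046 t 16.225 st [-0.149  -0.1501  0.1549]
diff px station 2
timer 0 bottle 0
```

View pics/a7.png

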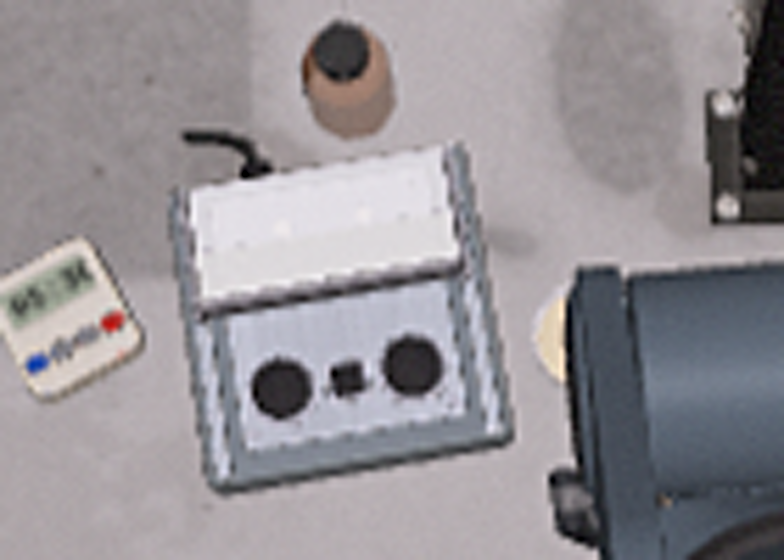

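```bash
python3 -c "
from station import *
print(sign_off())"
```

```text
the job is handed in; nothing more can be done
None
```

I reset the interlock as asked and handed the job in at about 16 s of the 46 s allowed. No verdict was reported.

- **Guard:** I pushed the lip with both fingertips until it stopped moving. The push force rose to about 8.5 N with no further motion. The lip then stood where the open position should be, to within a couple of millimetres.
- **Reset buttons:** I pressed both together with one fingertip on each, at about 24 N in total. The wrist moment showed the load shared evenly, and neither button moved further when the force doubled, so both were on their stops. I held them for about 4 s and then lifted clear.
- **Last checks:** Over the station, the final top view matched the one taken before pressing, with the guard open and the caps and stop key looking unchanged. The timer and bottle showed no change from the start. I only partly saw the petri dish, because the arm covered most of it, and I did not check the marker; the arm passed over the dish with the fingertips well above it.
- **Disagreements:** My first estimate of the station's centre was about 4 mm too far away, and I corrected it before pressing. The guard also seems to have started about 9 mm open rather than fully closed, so it travelled only about 61 mm to its stop.

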